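Carry an inked lino block on a slice to its stand

TASK

The square lino block is freshly inked, so do not touch it: pick up the slice it lies on by the handle, carry the block level over to the wooden stand, and lower the slice between the stand's two bearers so that the block is left lying square and centred across them. Then draw the slice out endways from under the block and lay it down flat on the table, clear of the stand. Leave the other slice, with the round block, where it is.

Things in the scene. Friction and masses are not known exactly. Their poses are not given: they have to be found in the camera images.
- slice: Flat carrying tool under the square block, 0.16 kg. Origin: at its underside, below the grip; x runs to the blade tip (starts towards +y, within 11 deg), z up. Wood handle x -85 to 35 mm, 22 wide, z 10 to 34; steel foot below it at x -75. Steel blade x 65 to 165, 44 wide, z 0 to 3, joined by a narrower strip. Gripped firmly at x = 0 it lifts level with its load.
- block: Square lino block, 100 x 100 x 14 mm, 0.09 kg: plywood with a black inked, carved top. Origin: centre of its underside; z up, x and y along its sides. It starts loose on the blade, within 5 mm of the blade's middle (x = 115 mm of the slice), its x along the slice's within 5 deg.
- stand: Fixed wooden stand. Origin: centre of its underside, on the table; z up. Two bearers along x, 100 mm long, 25 wide, 64 clear between them, tops 50 mm up; base plate 12 mm thick below. Both ends are open; the -x end faces the slices, so the blade comes down between the bearers pointing along +x and leaves along -x. The block belongs centred over the origin, on the tops.
- slice2: Another slice of the same shape and frame, with a round block on it, 84 mm across and 14 thick; to be left alone. It lies beside the first, about 165 mm off, either one nearer the robot.
Things that resemble listed ones, but are neither listed nor needed, are in the scene too. What is shaped like the block but pink or turquoise is not meant.

How it is judged:
On the way, in this order (a step that is already met when the one before it is completed fails the run):
1. the square block is carried on the slice, clear of the table (its underside over 60 mm up) and level within 15 degrees (contact force between block and slice above 0.1 N and height (world z) of block above 0.06 m and angle between block's own z axis and vertical below 0.26 rad), for 0.2 s.
2. the square block lies on the stand's bearers, off the slice (contact force between block and stand above 0.1 N and contact force between block and slice below 0.05 N and angle between block's own z axis and vertical below 0.1 rad), for 0.2 s.
At the end, for the whole second after the job is handed in: The square block lies flat on the stand's two bearers, its centre within 15 mm of the stand's middle and its sides square to the bearers within 15 degrees; the slice lies flat (upright, within 8 degrees) on the table, touching neither stand nor block; both are at rest (horizontal distance between block and stand below 0.015 m and z of block in the frame of stand between 0.046 and 0.054 m and (angle between the x axis of block and the x axis of stand, either way round below 0.26 rad or angle between the y axis of block and the x axis of stand, either way round below 0.26 rad) and angle between block's own z axis and vertical below 0.1 rad and linear speed of each of block, slice below 0.02 m/s and height (world z) of slice below 0.015 m and angle between slice's own z axis and vertical below 0.15 rad and contact force between slice and stand below 0.05 N and contact force between slice and block below 0.05 N).
It fails at once if the robot touches the inked square block (contact force between any of the fingers, the arm and block above 0.3 N).
It fails at once if the square block is tilted more than 20 degrees (angle between block's own z axis and vertical above 0.35 rad).
It fails at once if the other slice is moved more than 20 mm (distance of slice2 from where it was at the start of the episode above 0.02 m).
It also fails if it takes over 51 s, if anything falls off the work surface, if the arm or the gripper's body presses on something with over 40 N, if the wrist force passes 120 N, or if a joint passes its speed limit or range.

ROBOT

A 7-joint arm with a two-finger parallel gripper is mounted at the origin on the work surface. World frame = base frame: x ahead of the robot, y to its left, z up, the work surface at z = 0. Lengths are in m, angles in rad, forces in N, time in s.
With the tool pointing down it reaches from about 0.35 to 0.9 m from the base axis. Payload 8.1 kg.
Tool frame: the origin (TCP) lies midway between the tips of the shut fingers; the grasp point (between the pads) lies 19 mm behind it; z points along the fingers, y is the line along which they close (so a half turn about z gives the same grasp; the last joint's range is limited). The gripper opens to 92 mm and grips with 3 to 60 N. Pads are 19 mm wide; open, the fingers measure 130 mm over their backs; the gripper's body (75 mm by 190 mm) begins 47 mm behind the grasp point.
Start: joints at [-1.319, 0.434, 0.025, 1.573, -0.012, 1.134, -0.075], TCP at [0.217, 0.586, 0.227] pointing down, gripper open.
Joint ranges: [-2.62, 2.62], [-0.44, 2.09], [-1.27, 1.32], [0.08, 2.57], [-1.32, 4.46], [0.12, 2], [-2.74, 2.74]. Speed limits (rad/s): [2.22, 2.22, 3.01, 3.01, 3.14, 3.14, 3.14].

INTERFACE

Orientations are given as a rotation vector (axis times angle).
In Python, from cell import arm gives the robot as it stands.
- The arm moves only by the tool move_arm, never from a script. Its argument "motion" is a list of rows, each an object of numbers: "tx", "ty", "tz": the shift along the tool's x, y, z normalised to -1 to 1, where 1 is 1000 mm; "twist": the turn about the tool's z normalised to -1 to 1, where 1 is pi/2 rad. In form: [{"tx": .., "ty": .., "tz": .., "twist": ..}, ...]. A call has 1 to 12 rows; each row shifts and turns the commanded pose from where the row before left it, along the tool's axes as they then stand; what a row does not reach is not made up. A row lasts 1/10 s, in which the tool goes at most 50 mm and 8.59 degrees, less where a joint would pass 70% of its speed; a pose out of reach is approached as far as the arm can. A call with a number of a shift or a turn outside -1 to 1 is refused whole. A call with a gripper value outside its range is refused whole. "gripper" is the gripper's target within -1 to 1 (shut at 1, half-way at 0, fully open at -1), set as the call begins (left out, the last holds). The fingers move at their own pace and stop on an object; "squeeze" is the grip in N (left out, the last holds). Time passes only in rows, so rows that do not move let the fingers close. It gives the time, the measured TCP pose, the force, the opening and the grip force at its end, in the units of the state.
- arm.observe(): the state, without advancing time (a new reading comes with each control period).
- arm.get_image(name): name is "side" or "top"; returns the picture (384x512x3 uint8, red, green, blue); there is no depth.
- arm.calibration(name): a dict with "K" (3x3 intrinsics, pixels), "T" (4x4, takes a point from camera to world coordinates). Camera axes: x right, y down, z forward; pixel columns grow to the right and rows downward; lengths in m; the calibration is good to about 2 mm. A picture is of the moment at which its call begins. calibration takes no time and is no camera call.
- arm.sign_off(): hands the job in; it is judged then, once.
Trained networks look in the newest picture that a camera, given by its name, has taken for a name from the list of things; names that differ only in an ending like _2 or _b are one class to them, and where a whole thing is asked for, a point or a joint stands for the part that bears it (a point fixed in the world has none). Each returns a list of dicts, best first, with "conf" (0 to 1); they miss things now and then, are a little off and sometimes report something else, mostly with a low value. They report only what shows in the picture. A call takes as long as a camera call. They do not tell look-alikes from the thing itself.
- arm.look_for(camera, query): "point" ([column, row] as shares, 0 to 1, of the picture: columns of its width, rows of its height, amid what is visible of it).
- arm.regions_of(camera, query): "region" (384x512 bool, what is visible of it) and "point" ([column, row] as shares, 0 to 1, of the picture: columns of its width, rows of its height, amid what is visible of it).
- arm.place_of(camera, query): "point" ([column, row] as shares, 0 to 1, of the picture: columns of its width, rows of its height: a listed point, or the origin of a listed thing).
The state is a dict: "clock": time; "joints": joint angles; "dq": joint speeds; "joint_efforts": joint torques, N m; "position": TCP position; "ee_rot": TCP orientation; "force": force on the tool from outside, world axes, zero at the start; "ft_torque": the same for the moment, N m; "width": opening from 0.0 (shut) to 1.0 (fully open); "gripper_force": force on a finger pad.
Only numpy, scipy, OpenCV 4.12 (cv2) and the standard library are available. Lean on these libraries where they do the work, as an engineer would, in place of code of your own. Each camera call takes 0.05 s, during which the arm holds its last target. There are 200 camera calls.

## Working session

There is one attempt and no reset: what is moved stays moved. The work goes in short steps, Python scripts to look and compute and a tool call to move; the robot and the scene stay as the last step left them, time stands still between calls to the robot, and variables do not carry over. Pictures are saved under pics/ and viewed, at most 10 in all, crops included, and the job is handed in when it is done.

Besides the shell and the picture viewer there is one more tool, called as a command line: name --argument value ..., lists and objects as JSON in quotes. move_arm: Moves the arm, as the interface text tells. Scaled input: -1 to 1 covers 1000 mm each way for a shift and pi/2 rad each way for a turn. Its arguments: {"type":"object","properties":{"motion":{"type":"array","items":{"type":"object","properties":{"tx":{"type":"number"},"ty":{"type":"number"},"tz":{"type":"number"},"twist":{"type":"number"}}}},"gripper":{"type":"number"},"squeeze":{"type":"number"}},"required":["motion"]}

```bash
ls; mkdir -p pics; python3 - <<'E'
from cell import arm
import cv2, numpy as np
s=arm.observe(); print(s['position'],s['ee_rot'],s['clock'])
for n in('top','side'):
    im=arm.get_image(n); cv2.imwrite(f'pics/{n}0.png',im[:,:,::-1])
    c=arm.calibration(n); print(n,np.round(c['K'],1).tolist(),np.round(c['T'],4).tolist())
E
```

```text
pics
[0.2169844  0.58555794 0.22592051] [-5.54440847e-01 -3.09212750e+00  2.56713346e-03] 0.0
top [[380.6, 0.0, 256.6], [0.0, 380.6, 192.1], [0.0, 0.0, 1.0]] [[-0.0265, -0.9971, 0.0712, 0.4002], [-0.9995, 0.0275, 0.013, -0.0126], [-0.0149, -0.0708, -0.9974, 1.0743], [0.0, 0.0, 0.0, 1.0]]
side [[489.1, 0.0, 247.8], [0.0, 489.1, 188.8], [0.0, 0.0, 1.0]] [[0.8261, -0.4262, 0.3686, -0.0154], [-0.5634, -0.6387, 0.5242, -0.7397], [0.012, -0.6407, -0.7677, 1.086], [0.0, 0.0, 0.0, 1.0]]
```

View pics/top0.png

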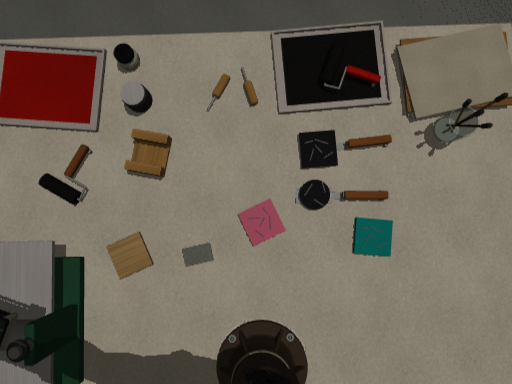

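View pics/side0.png

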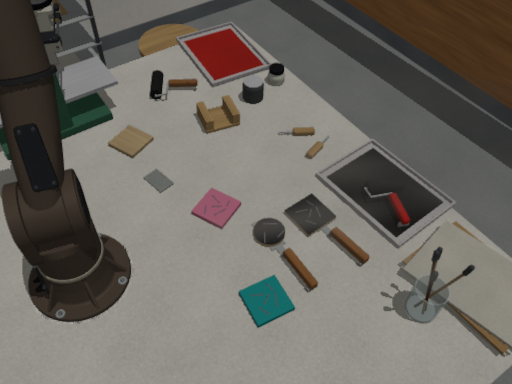

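Top view: the square black block is at (318,149), its slice's handle at (368,142). Lookalikes are the round block at (314,194), with its handle at (364,195), the pink block at (261,222), the turquoise block at (373,237) and the black inked tray at (330,67). Only (318,149) is black, square and on a slice. The stand is at (148,153), bearers running left to right.

```bash
cat > h.py <<'E'
from cell import arm
import cv2, numpy as np
def p2w(n,uv,z):
    c=arm.calibration(n);K=c['K'];T=np.array(c['T'])
    uv=np.atleast_2d(uv).astype(float)
    d=(T[:3,:3]@np.linalg.inv(K)@np.c_[uv,np.ones(len(uv))].T).T
    o=T[:3,3]; return o+d*((z-o[2])/d[:,2])[:,None]
def w2p(n,P):
    c=arm.calibration(n);K=c['K'];T=np.linalg.inv(np.array(c['T']))
    q=(T[:3,:3]@np.atleast_2d(P).T).T+T[:3,3]; q=(K@q.T).T; return q[:,:2]/q[:,2:]
def rect(m):
    c=max(cv2.findContours(m.astype(np.uint8),0,2)[0],key=cv2.contourArea)
    return cv2.minAreaRect(c)
E
python3 - <<'E'
from h import *
im=arm.get_image('top')
for q in('slice','block','stand'):
    for r in arm.regions_of('top',q):
        x,y=np.array(r['point'])*[512,384]
        (c,sz,a)=rect(r['region']); print(q,round(r['conf'],2),round(x),round(y),r['region'].sum(),np.round(c,1),np.round(sz,1),round(a,1))
    for r in arm.place_of('top',q): print(' place',q,round(r['conf'],2),np.round(np.array(r['point'])*[512,384],1))
a=cv2.resize(im[115:220,290:400],None,fx=5,fy=5,interpolation=2)
b=cv2.resize(im[120:186,118:178],None,fx=4,fy=4,interpolation=2)
cv2.imwrite('pics/a.png',a[:,:,::-1]);cv2.imwrite('pics/b.png',cv2.resize(im[120:186,118:178],None,fx=8,fy=8,interpolation=2)[:,:,::-1])
# handle by colour
hsv=cv2.cvtColor(im,cv2.COLOR_RGB2HSV); m=(hsv[...,0]<15)&(hsv[...,1]>110)&(hsv[...,2]>50)
m[:, :335]=0; m[:120]=0; m[175:]=0;m[:,400:]=0
c,sz,an=rect(m); bx=cv2.boxPoints((c,sz,an)); print('handle px',c,sz,an); print(np.round(p2w('top',bx,.034),4))
print(np.round(p2w('top',[c],.034),4))
E
```

```text
slice 0.75 355 196 639 [357.5 195.5] [15. 59.] 90.0
slice 0.63 361 144 484 [363.1 143.1] [10.8 54.8] 83.5
 place slice 0.95 [354.7 145.6]
 place slice 0.81 [354.8 197. ]
block 0.81 372 239 1333 [372.3 236.9] [38.9 36.1] 5.7
block 0.66 262 222 1246 [261.3 221.6] [36.2 35.8] 63.4
block 0.61 317 150 1306 [317.7 149.1] [36.1 36.5] 85.2
 place block 0.92 [258.6 221.5]
 place block 0.73 [370.8 238.8]
 place block 0.43 [353.4 198.3]
stand 0.63 146 151 1700 [147.6 152.6] [42.2 44.5] 11.3
 place stand 0.7 [152.9 153.8]
handle px (369.5614318847656, 140.52220153808594) (7.477839469909668, 42.939151763916016) 83.2901611328125
[[ 0.6134 -0.2544  0.034 ]
 [ 0.6239 -0.3721  0.034 ]
 [ 0.6031 -0.3734  0.034 ]
 [ 0.5926 -0.2559  0.034 ]]
[[ 0.6083 -0.314   0.034 ]]
```

View pics/a.png

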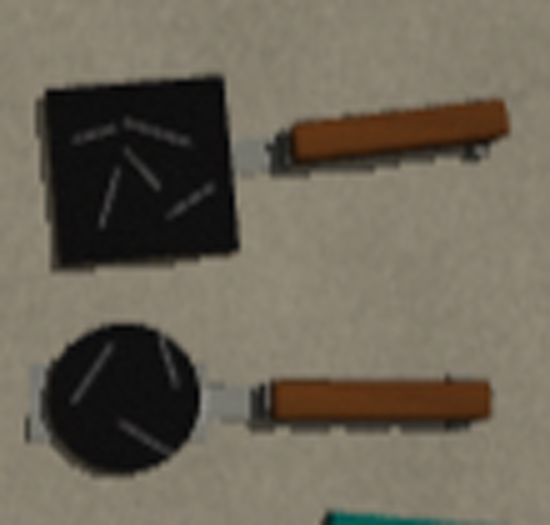

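View pics/b.png

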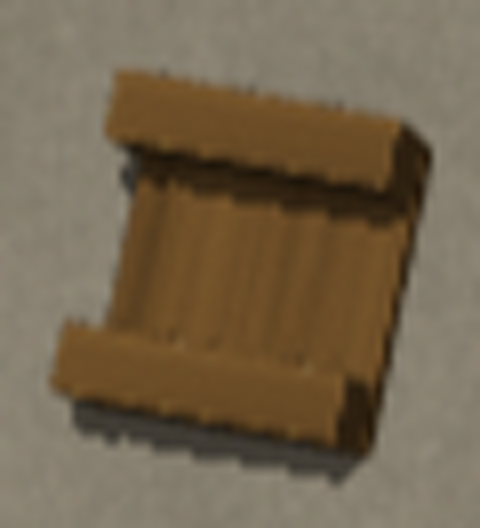

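Crop a confirms that the upper slice carries the square black block, with corners near (45,92), (222,75), (238,250) and (53,268) in crop pixels, and the handle on its right. Crop b shows the two bearers. The top corners of the upper one are (115,72), (402,125), (385,190), (108,135), those of the lower one (65,325), (345,375), (335,445), (52,390). The open -x end is on the right.

```bash
cat > m.py <<'E'
from h import *
f=lambda a,s,o:(np.array(a)+.5)/s-.5+o
B=p2w('top',f([(45,92),(222,75),(238,250),(53,268)],5,[290,115]),.017)
S=p2w('top',f([(115,72),(402,125),(385,190),(108,135),(65,325),(345,375),(335,445),(52,390)],8,[118,120]),.05)
ang=lambda d:np.degrees(np.arctan2(d[1],d[0]))
print('block',B.mean(0),ang(B[0]-B[1]),ang(B[3]-B[2]),ang(B[0]-B[3])+90 if 0 else ang(B[1]-B[2])+90, [np.linalg.norm(B[i]-B[i-1]).round(3) for i in range(4)])
so=S.mean(0); print('stand',so,[ang(S[i]-S[j]) for i,j in((0,1),(3,2),(4,5),(7,6))],ang(S[:4].mean(0)-S[4:].mean(0))+90)
print('gap centres',S[:4].mean(0)-S[4:].mean(0), np.linalg.norm(S[:4].mean(0)-S[4:].mean(0)))
E
python3 - <<'E'
from m import *
# handle: centre/angle model; draw predictions on side image
def box(o,a,x0,x1,w,z):
    c,s=np.cos(a),np.sin(a); L=[(x0,-w/2),(x1,-w/2),(x1,w/2),(x0,w/2)]
    return np.array([[o[0]+c*x-s*y,o[1]+s*x+c*y,z] for x,y in L])
a=np.radians(94.3); H=np.array([.6083,-.314])
for an in (94.,95.,96.):
    r=np.radians(an); o=H+.025*np.array([np.cos(r),np.sin(r)]); print('slice o',an,o,'blade mid',o+.115*np.array([np.cos(r),np.sin(r)]))
o=H+.025*np.array([np.cos(r),np.sin(r)])
im=arm.get_image('side')
big=cv2.resize(im,None,fx=4,fy=4,interpolation=2)
def draw(P,col): cv2.polylines(big,[np.int32((w2p('side',P)+.5)*4)],True,col,1)
draw(box(o,np.radians(95.1),-.085,.035,.022,.034),(0,255,0))
draw(B,(255,255,0)); draw(S[:4],(0,255,255)); draw(S[4:],(0,255,255))
out=np.hstack([cv2.resize(big[360:560,740:1000],(390,300)),cv2.resize(big[740:1100,1100:1530],(400,335))[:300]])
cv2.imwrite('pics/c.png',out[:,:,::-1])
E
```

```text
block [ 0.59252393 -0.17259105  0.017     ] 93.85431062305345 93.9696105792924 92.7999844187017 [np.float64(0.1), np.float64(0.1), np.float64(0.099), np.float64(0.104)]
stand [0.592325   0.30038519 0.05      ] [np.float64(77.76982251653553), np.float64(77.03772922009098), np.float64(78.2412249966144), np.float64(77.4089338401562)] 77.80986976343958
gap centres [ 0.08682449 -0.01875647  0.        ] 0.08882734786122384
slice o 94.0 [ 0.60655609 -0.2890609 ] blade mid [ 0.59853409 -0.17434103]
slice o 95.0 [ 0.60612111 -0.28909513] blade mid [ 0.5960982  -0.17453274]
slice o 96.0 [ 0.60568679 -0.28913695] blade mid [ 0.59366602 -0.17476693]
```

View pics/c.png

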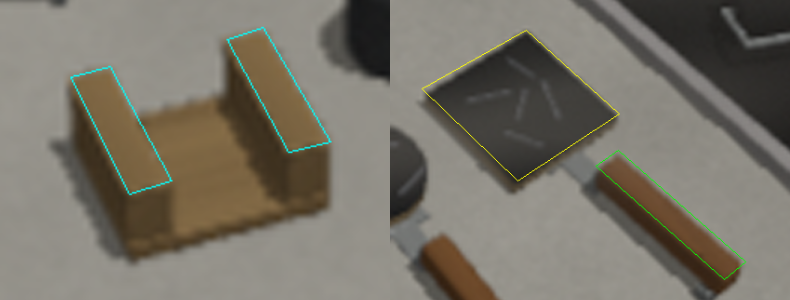

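```bash
cat > go.py <<'E'
from h import *
from scipy.spatial.transform import Rotation as Ro
def yaw(s):  # world angle of tool x
    x=Ro.from_rotvec(s['ee_rot']).apply([1,0,0]); return np.degrees(np.arctan2(x[1],x[0]))
def tell(P,y):
    """twist (deg,norm) first, then shift in the turned tool axes, in norm units"""
    s=arm.observe(); R=Ro.from_rotvec(s['ee_rot']); a=yaw(s)
    dw=(y-a+180)%360-180; tw=-dw
    R2=Ro.from_rotvec([0,0,np.radians(dw)])*R
    print('clock',s['clock'],'pos',np.round(s['position'],4),'yaw',round(a,2),'F',np.round(s['force'],1),'w',round(s['width'],3),'gf',round(s['gripper_force'],1),'j',np.round(s['joints'],2))
    print('z axis',R.apply([0,0,1]).round(3),'twist norm',round(tw/90,4),'deg',round(tw,2))
    print('shift after twist',np.round(R2.inv().apply(np.array(P)-s['position']),4),'before twist',np.round(R.inv().apply(np.array(P)-s['position']),4))
E
python3 - <<'E'
from go import *
for y in (95.3,-84.7): tell([.606,-.289,.12],y)
E
```

```text
clock 0.5 pos [0.2171 0.5861 0.2267] yaw 159.67 F [ 0.3 -0.2 -0.4] w 1.0 gf 0.0 j [-1.32  0.43  0.02  1.57 -0.01  1.13 -0.08]
z axis [ 0. -0. -1.] twist norm 0.7152 deg 64.37
shift after twist [-0.9072  0.3064  0.1067] before twist [-0.6687 -0.6854  0.1068]
clock 0.5 pos [0.2171 0.5861 0.2267] yaw 159.67 F [ 0.3 -0.2 -0.4] w 1.0 gf 0.0 j [-1.32  0.43  0.02  1.57 -0.01  1.13 -0.08]
z axis [ 0. -0. -1.] twist norm -1.2848 deg -115.63
shift after twist [ 0.9072 -0.3064  0.1067] before twist [-0.6687 -0.6854  0.1068]
```

move_arm --motion '[{"tx": -0.02,"ty": -0.021},{"tx": -0.03,"ty": -0.031},{"tx": -0.03,"ty": -0.031},{"tx": -0.03,"ty": -0.031},{"tx": -0.03,"ty": -0.031},{"tx": -0.03,"ty": -0.031},{"tx": -0.03,"ty": -0.031},{"tx": -0.03,"ty": -0.031},{"tx": -0.03,"ty": -0.031},{"tx": -0.03,"ty": -0.031},{"tx": -0.03,"ty": -0.031},{"tx": -0.03,"ty": -0.031}]' --gripper -1

```text
invalid input
```

move_arm --motion '[{"tx": -0.03,"ty": -0.031},{"tx": -0.03,"ty": -0.031},{"tx": -0.03,"ty": -0.031},{"tx": -0.03,"ty": -0.031},{"tx": -0.03,"ty": -0.031},{"tx": -0.03,"ty": -0.031},{"tx": -0.03,"ty": -0.031},{"tx": -0.03,"ty": -0.031},{"tx": -0.03,"ty": -0.031},{"tx": -0.03,"ty": -0.031},{"tx": -0.02,"ty": -0.02}]'

```text
invalid input
```

move_arm --motion '[{"twist": 0.09},{"twist": 0.09},{"twist": 0.09},{"twist": 0.09},{"twist": 0.09},{"twist": 0.09},{"twist": 0.09},{"twist": 0.085},{}]'

```text
invalid input
```

```bash
python3 - <<'E'
from go import *
tell([.606,-.289,.005],95.3)
E
```

```text
clock 0.5 pos [0.2171 0.5861 0.2267] yaw 159.67 F [ 0.3 -0.2 -0.4] w 1.0 gf 0.0 j [-1.32  0.43  0.02  1.57 -0.01  1.13 -0.08]
z axis [ 0. -0. -1.] twist norm 0.7152 deg 64.37
shift after twist [-0.9072  0.3064  0.2217] before twist [-0.6687 -0.6854  0.2218]
```

Perhaps every row needs all four keys. I'll test that with one row.

move_arm --motion '[{"tx": -0.02,"ty": -0.021,"tz": 0,"twist": 0}]'

```text
clock: 0.6
position: [0.226, 0.5619, 0.2264]
ee_rot: [-0.547, -3.092, -0.002]
force: [1.1, -0.2, 0.5]
width: 1.005
gripper_force: 0.0
```

move_arm --motion '[{"tx": -0.03,"ty": -0.031,"tz": 0,"twist": 0},{"tx": -0.03,"ty": -0.031,"tz": 0,"twist": 0},{"tx": -0.03,"ty": -0.031,"tz": 0,"twist": 0},{"tx": -0.03,"ty": -0.031,"tz": 0,"twist": 0},{"tx": -0.03,"ty": -0.031,"tz": 0,"twist": 0},{"tx": -0.03,"ty": -0.031,"tz": 0,"twist": 0},{"tx": -0.03,"ty": -0.031,"tz": 0,"twist": 0},{"tx": -0.03,"ty": -0.031,"tz": 0,"twist": 0},{"tx": -0.03,"ty": -0.031,"tz": 0,"twist": 0},{"tx": -0.03,"ty": -0.031,"tz": 0,"twist": 0},{"tx": -0.03,"ty": -0.031,"tz": 0,"twist": 0}]' --gripper -1

```text
clock: 1.7
position: [0.4201, 0.1234, 0.2271]
ee_rot: [0.554, 3.092, 0.001]
force: [0.6, -0.1, 0.3]
width: 1.002
gripper_force: 0.0
```

move_arm --motion '[{"tx": -0.03,"ty": -0.031,"tz": 0,"twist": 0},{"tx": -0.03,"ty": -0.031,"tz": 0,"twist": 0},{"tx": -0.03,"ty": -0.031,"tz": 0,"twist": 0},{"tx": -0.03,"ty": -0.031,"tz": 0,"twist": 0},{"tx": -0.03,"ty": -0.031,"tz": 0,"twist": 0},{"tx": -0.03,"ty": -0.031,"tz": 0,"twist": 0},{"tx": -0.03,"ty": -0.031,"tz": 0,"twist": 0},{"tx": -0.03,"ty": -0.031,"tz": 0,"twist": 0},{"tx": -0.03,"ty": -0.031,"tz": 0,"twist": 0},{"tx": -0.03,"ty": -0.031,"tz": 0,"twist": 0},{"tx": -0.02,"ty": -0.02,"tz": 0,"twist": 0}]'

```text
clock: 2.8
position: [0.6052, -0.299, 0.2266]
ee_rot: [0.557, 3.091, -0.002]
force: [-0.5, -0.1, 0.1]
width: 1.001
gripper_force: 0.0
```

move_arm --motion '[{"tx": 0,"ty": 0,"tz": 0,"twist": 0.09},{"tx": 0,"ty": 0,"tz": 0,"twist": 0.09},{"tx": 0,"ty": 0,"tz": 0,"twist": 0.09},{"tx": 0,"ty": 0,"tz": 0,"twist": 0.09},{"tx": 0,"ty": 0,"tz": 0,"twist": 0.09},{"tx": 0,"ty": 0,"tz": 0,"twist": 0.09},{"tx": 0,"ty": 0,"tz": 0,"twist": 0.09},{"tx": 0,"ty": 0,"tz": 0,"twist": 0.085},{"tx": 0,"ty": 0,"tz": 0,"twist": 0},{"tx": 0,"ty": 0,"tz": 0,"twist": 0}]'

```text
clock: 3.8
position: [0.605, -0.2954, 0.2266]
ee_rot: [-2.111, -2.326, 0.0]
force: [0.7, -0.6, -0.4]
width: 1.001
gripper_force: 0.0
```

```bash
python3 - <<'E'
from go import *
tell([.606,-.289,.005],95.3)
E
```

```text
clock 3.8 pos [ 0.605  -0.2954  0.2266] yaw 95.56 F [ 0.7 -0.6 -0.4] w 1.001 gf 0.0 j [-0.09  0.6   0.77  1.48 -0.43  1.23  0.84]
z axis [-0. -0. -1.] twist norm 0.0029 deg 0.26
shift after twist [0.0063 0.0016 0.2216] before twist [0.0063 0.0017 0.2216]
```

move_arm --motion '[{"tx": 0.006,"ty": 0.0015,"tz": 0.03,"twist": 0},{"tx": 0,"ty": 0,"tz": 0.035,"twist": 0},{"tx": 0,"ty": 0,"tz": 0.035,"twist": 0},{"tx": 0,"ty": 0,"tz": 0.035,"twist": 0},{"tx": 0,"ty": 0,"tz": 0.03,"twist": 0},{"tx": 0,"ty": 0,"tz": 0.025,"twist": 0},{"tx": 0,"ty": 0,"tz": 0.02,"twist": 0},{"tx": 0,"ty": 0,"tz": 0.01,"twist": 0},{"tx": 0,"ty": 0,"tz": 0,"twist": 0},{"tx": 0,"ty": 0,"tz": 0,"twist": 0}]'

```text
clock: 4.8
position: [0.6063, -0.2899, 0.0076]
ee_rot: [2.114, 2.322, 0.001]
force: [0.0, -0.8, 0.5]
width: 0.996
gripper_force: 0.0
```

```bash
python3 - <<'E'
from go import *
tell([.606,-.289,.005],95.3)
im=arm.get_image('side'); cv2.imwrite('pics/d.png',cv2.resize(im[160:300,220:420],None,fx=3.5,fy=3.5,interpolation=2)[:,:,::-1])
E
```

```text
clock 4.8 pos [ 0.6063 -0.2899  0.0076] yaw 95.37 F [ 0.  -0.8  0.5] w 0.996 gf 0.0 j [-0.01  0.82  0.62  1.68 -0.6   0.85  0.97]
z axis [ 0.001 -0.    -1.   ] twist norm 0.0008 deg 0.07
shift after twist [ 0.0009 -0.0003  0.0026] before twist [ 0.0009 -0.0003  0.0026]
```

View pics/d.png

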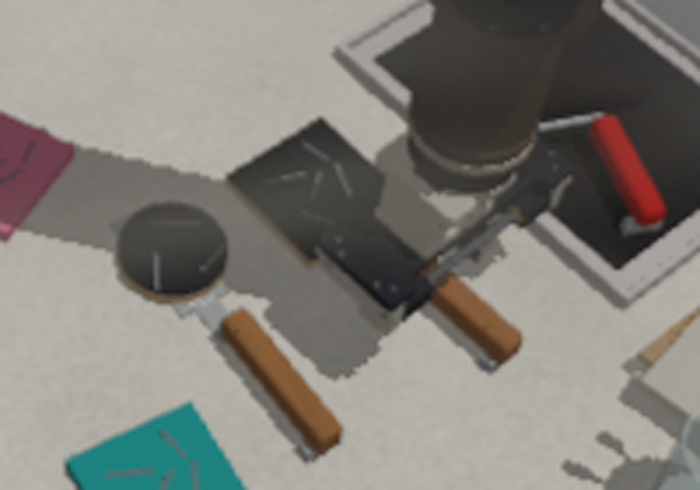

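The gripper straddles the handle at about (420,265) in the crop, clear of the block at (310,190). Next I close and lift slowly.

move_arm --motion '[{"tx": 0.001,"ty": 0,"tz": 0.0025,"twist": 0},{"tx": 0,"ty": 0,"tz": 0,"twist": 0},{"tx": 0,"ty": 0,"tz": 0,"twist": 0},{"tx": 0,"ty": 0,"tz": 0,"twist": 0},{"tx": 0,"ty": 0,"tz": 0,"twist": 0},{"tx": 0,"ty": 0,"tz": 0,"twist": 0},{"tx": 0,"ty": 0,"tz": 0,"twist": 0},{"tx": 0,"ty": 0,"tz": 0,"twist": 0}]' --gripper 1 --squeeze 45

```text
clock: 5.65
position: [0.6058, -0.2885, 0.0042]
ee_rot: [2.116, 2.322, 0.0]
force: [0.0, -0.6, 0.0]
width: 0.35
gripper_force: 0.0
```

move_arm --motion '[{"tx": 0,"ty": 0,"tz": -0.003,"twist": 0},{"tx": 0,"ty": 0,"tz": -0.005,"twist": 0},{"tx": 0,"ty": 0,"tz": -0.008,"twist": 0},{"tx": 0,"ty": 0,"tz": -0.012,"twist": 0},{"tx": 0,"ty": 0,"tz": -0.015,"twist": 0},{"tx": 0,"ty": 0,"tz": -0.015,"twist": 0},{"tx": 0,"ty": 0,"tz": -0.015,"twist": 0},{"tx": 0,"ty": 0,"tz": -0.012,"twist": 0},{"tx": 0,"ty": 0,"tz": -0.01,"twist": 0},{"tx": 0,"ty": 0,"tz": -0.005,"twist": 0},{"tx": 0,"ty": 0,"tz": 0,"twist": 0},{"tx": 0,"ty": 0,"tz": 0,"twist": 0}]'

```text
clock: 6.85
position: [0.6055, -0.2883, 0.1038]
ee_rot: [-2.115, -2.322, 0.0]
force: [0.3, 0.1, -3.0]
width: 0.237
gripper_force: 45.0
```

```bash
python3 - <<'E'
from go import *
tell([.606,-.289,.105],77.7)
im=arm.get_image('top'); cv2.imwrite('pics/e1.png',im[:,:,::-1])
ims=arm.get_image('side')
a=cv2.resize(im[100:190,280:400],None,fx=3.3,fy=3.3,interpolation=2);b=cv2.resize(ims[130:250,230:400],None,fx=2.3,fy=2.3,interpolation=2)
h=min(len(a),len(b)); cv2.imwrite('pics/e.png',np.hstack([a[:h],b[:h]])[:,:,::-1]); print(a.shape,b.shape)
E
```

```text
clock 6.85 pos [ 0.6055 -0.2883  0.1038] yaw 95.32 F [ 0.3  0.1 -3. ] w 0.237 gf 45.0 j [-0.06  0.71  0.7   1.62 -0.52  1.01  0.9 ]
z axis [-0.001  0.    -1.   ] twist norm 0.1958 deg 17.62
shift after twist [-0.0006  0.0006 -0.0012] before twist [-0.0008  0.0004 -0.0012]
(297, 396, 3) (276, 391, 3)
```

View pics/e.png

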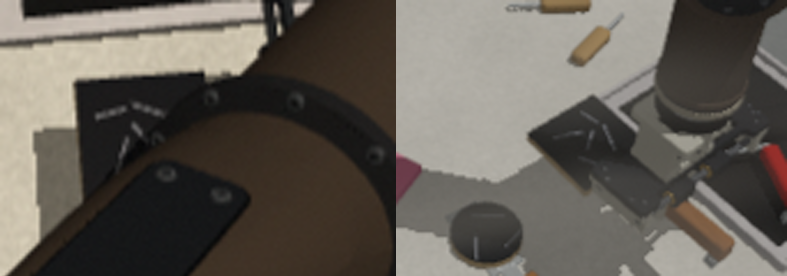

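Left panel (top view): the block's far edge runs from (77,83) to (205,72), the rest hidden by the arm. Right panel (side view): the block is lifted and level on the blade, with corners at left (528,133), far (597,95) and near (590,187). I'll fit its pose.

```bash
cat > fit.py <<'E'
from go import *
from scipy.optimize import least_squares
from itertools import product
def fitblock(obs,x0):
    """obs: list (cam,pix,(sx,sy)) top-face corners; state x,y,ztop,yaw"""
    def f(p):
        r=[]
        for cam,px,(sx,sy) in obs:
            c,s=np.cos(p[3]),np.sin(p[3]); P=[p[0]+.05*(c*sx-s*sy),p[1]+.05*(s*sx+c*sy),p[2]]
            r+=list(w2p(cam,P)[0]-px)
        return r
    s=least_squares(f,x0); return s.x,np.round(s.fun,1)
E
python3 - <<'E'
from fit import *
f=lambda a,s,o:(np.array(a)+.5)/s-.5+np.array(o)
T=lambda a:f(a,3.3,[280,100]); S=lambda a:f((a[0]-396,a[1]),2.3,[230,130])
# block x along +y world: tip=+sx, left of it (-x world)=+sy
obs=[('top',T((77,83)),(1,-1)),('top',T((205,72)),(-1,-1)),('side',S((528,133)),(1,1)),('side',S((597,95)),(1,-1)),('side',S((590,187)),(-1,1))]
p,r=fitblock(obs,[.6,-.17,.11,1.64]); print(p,np.degrees(p[3]),r)
s=arm.observe(); a=np.radians(95.32); d=p[:2]-s['position'][:2]
print('in tool frame: along',d@[np.cos(a),np.sin(a)],'left',d@[-np.sin(a),np.cos(a)],'underside z',p[2]-.014,'rel tcp z',p[2]-.014-s['position'][2])
E
```

```text
[ 0.59273216 -0.17633706  0.11298324  1.62335223] 93.01123119117864 [ 0.1 -0.7  0.4 -0.6  0.4 -0.  -1.1 -0.6 -0.6  1.1]
in tool frame: along 0.11258063310050692 left 0.002271656668722583 underside z 0.09898323578019577 rel tcp z -0.004511780996620307
```

move_arm --motion '[{"tx": 0,"ty": 0,"tz": 0,"twist": 0.006},{"tx": 0,"ty": 0,"tz": 0,"twist": 0.014},{"tx": 0,"ty": 0,"tz": 0,"twist": 0.02},{"tx": 0,"ty": 0,"tz": 0,"twist": 0.024},{"tx": 0,"ty": 0,"tz": 0,"twist": 0.026},{"tx": 0,"ty": 0,"tz": 0,"twist": 0.026},{"tx": 0,"ty": 0,"tz": 0,"twist": 0.026},{"tx": 0,"ty": 0,"tz": 0,"twist": 0.022},{"tx": 0,"ty": 0,"tz": 0,"twist": 0.014},{"tx": 0,"ty": 0,"tz": 0,"twist": 0.007},{"tx": 0,"ty": 0,"tz": 0,"twist": 0.002},{"tx": 0,"ty": 0,"tz": 0,"twist": 0}]'

```text
clock: 8.15
position: [0.6058, -0.2885, 0.1042]
ee_rot: [2.433, 1.988, 0.0]
force: [0.7, 0.6, -3.2]
width: 0.238
gripper_force: 45.0
```

```bash
python3 - <<'E'
from go import *
tell([.5714,.1873,.104],78.5)
E
```

```text
clock 8.15 pos [ 0.6058 -0.2885  0.1042] yaw 78.49 F [ 0.7  0.6 -3.2] w 0.238 gf 45.0 j [-0.1   0.73  0.78  1.63 -0.58  1.03  0.66]
z axis [ 0.  0. -1.] twist norm -0.0001 deg -0.01
shift after twist [ 4.594e-01 -1.286e-01  2.000e-04] before twist [ 4.594e-01 -1.286e-01  2.000e-04]
```

move_arm --motion '[{"tx": 0.004,"ty": -0.001,"tz": 0,"twist": 0},{"tx": 0.008,"ty": -0.002,"tz": 0,"twist": 0},{"tx": 0.012,"ty": -0.0035,"tz": 0,"twist": 0},{"tx": 0.016,"ty": -0.0045,"tz": 0,"twist": 0},{"tx": 0.02,"ty": -0.0055,"tz": 0,"twist": 0},{"tx": 0.024,"ty": -0.0065,"tz": 0,"twist": 0},{"tx": 0.024,"ty": -0.0067,"tz": 0,"twist": 0},{"tx": 0.024,"ty": -0.0067,"tz": 0,"twist": 0},{"tx": 0.024,"ty": -0.0067,"tz": 0,"twist": 0},{"tx": 0.024,"ty": -0.0067,"tz": 0,"twist": 0},{"tx": 0.024,"ty": -0.0067,"tz": 0,"twist": 0},{"tx": 0.024,"ty": -0.0067,"tz": 0,"twist": 0}]'

```text
clock: 9.35
position: [0.5889, -0.05, 0.1042]
ee_rot: [-2.431, -1.988, -0.001]
force: [0.6, 0.4, -3.5]
width: 0.233
gripper_force: 45.0
```

move_arm --motion '[{"tx": 0.024,"ty": -0.0067,"tz": 0,"twist": 0},{"tx": 0.024,"ty": -0.0067,"tz": 0,"twist": 0},{"tx": 0.024,"ty": -0.0067,"tz": 0,"twist": 0},{"tx": 0.024,"ty": -0.0067,"tz": 0,"twist": 0},{"tx": 0.024,"ty": -0.0067,"tz": 0,"twist": 0},{"tx": 0.024,"ty": -0.0067,"tz": 0,"twist": 0},{"tx": 0.022,"ty": -0.006,"tz": 0,"twist": 0},{"tx": 0.018,"ty": -0.005,"tz": 0,"twist": 0},{"tx": 0.016,"ty": -0.0045,"tz": 0,"twist": 0},{"tx": 0.013,"ty": -0.004,"tz": 0,"twist": 0},{"tx": 0.009,"ty": -0.003,"tz": 0,"twist": 0},{"tx": 0.006,"ty": -0.002,"tz": 0,"twist": 0}]'

```text
clock: 10.55
position: [0.5712, 0.1846, 0.1042]
ee_rot: [-2.433, -1.988, 0.0]
force: [0.3, -0.2, -3.1]
width: 0.236
gripper_force: 45.0
```

move_arm --motion '[{"tx": 0.003,"ty": -0.0007,"tz": 0,"twist": 0},{"tx": 0,"ty": 0,"tz": 0,"twist": 0},{"tx": 0,"ty": 0,"tz": 0,"twist": 0},{"tx": 0,"ty": 0,"tz": 0,"twist": 0}]'

```text
clock: 10.95
position: [0.5716, 0.1861, 0.1043]
ee_rot: [2.434, 1.986, -0.0]
force: [0.7, -0.1, -2.3]
width: 0.236
gripper_force: 45.0
```

```bash
python3 - <<'E'
from go import *
tell([.5714,.1873,.104],78.5)
im=arm.get_image('top'); ims=arm.get_image('side')
a=cv2.resize(im[100:190,110:230],None,fx=3.3,fy=3.3,interpolation=2);b=cv2.resize(ims[60:189,150:315],None,fx=2.3,fy=2.3,interpolation=2)
h=min(len(a),len(b)); cv2.imwrite('pics/f.png',np.hstack([a[:h],b[:h]])[:,:,::-1]); print(a.shape,b.shape)
E
```

```text
clock 10.95 pos [0.5716 0.1861 0.1043] yaw 78.42 F [ 0.7 -0.1 -2.3] w 0.236 gf 45.0 j [-0.96  0.65  0.85  1.82 -0.6   0.95 -0.04]
z axis [ 0. -0. -1.] twist norm -0.0009 deg -0.08
shift after twist [ 0.0012 -0.0004  0.0003] before twist [ 0.0012 -0.0004  0.0003]
(297, 396, 3) (297, 379, 3)
```

View pics/f.png

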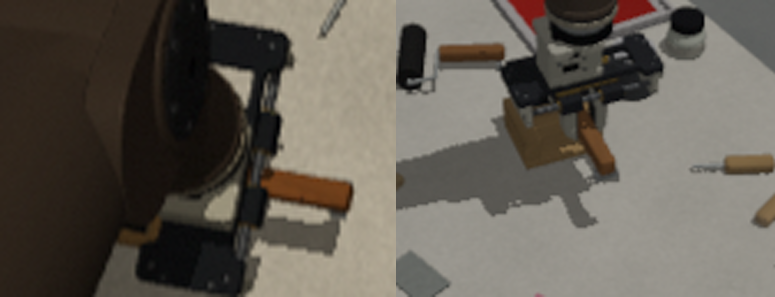

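The gripper hides the block in both views at this pose, and the handle looks in line. The pose is within about 1 mm of the target, so I lower slowly.

move_arm --motion '[{"tx": 0.001,"ty": 0,"tz": 0.003,"twist": 0},{"tx": 0,"ty": 0,"tz": 0.006,"twist": 0},{"tx": 0,"ty": 0,"tz": 0.008,"twist": 0},{"tx": 0,"ty": 0,"tz": 0.008,"twist": 0},{"tx": 0,"ty": 0,"tz": 0.006,"twist": 0},{"tx": 0,"ty": 0,"tz": 0.004,"twist": 0},{"tx": 0,"ty": 0,"tz": 0.003,"twist": 0},{"tx": 0,"ty": 0,"tz": 0.002,"twist": 0},{"tx": 0,"ty": 0,"tz": 0.002,"twist": 0},{"tx": 0,"ty": 0,"tz": 0,"twist": 0},{"tx": 0,"ty": 0,"tz": 0,"twist": 0}]'

```text
clock: 12.15
position: [0.5717, 0.1879, 0.0624]
ee_rot: [2.433, 1.987, 0.0]
force: [0.1, 0.4, -2.7]
width: 0.237
gripper_force: 45.0
```

move_arm --motion '[{"tx": 0,"ty": 0,"tz": 0.002,"twist": 0},{"tx": 0,"ty": 0,"tz": 0.002,"twist": 0},{"tx": 0,"ty": 0,"tz": 0.002,"twist": 0},{"tx": 0,"ty": 0,"tz": 0.002,"twist": 0},{"tx": 0,"ty": 0,"tz": 0.002,"twist": 0},{"tx": 0,"ty": 0,"tz": 0.002,"twist": 0},{"tx": 0,"ty": 0,"tz": 0.002,"twist": 0},{"tx": 0,"ty": 0,"tz": 0.002,"twist": 0},{"tx": 0,"ty": 0,"tz": 0.002,"twist": 0},{"tx": 0,"ty": 0,"tz": 0.002,"twist": 0},{"tx": 0,"ty": 0,"tz": 0.002,"twist": 0},{"tx": 0,"ty": 0,"tz": 0.002,"twist": 0}]'

```text
clock: 13.35
position: [0.5716, 0.1879, 0.0381]
ee_rot: [-2.433, -1.987, -0.0]
force: [0.4, 1.2, -1.6]
width: 0.235
gripper_force: 45.0
```

move_arm --motion '[{"tx": 0,"ty": 0,"tz": 0.001,"twist": 0},{"tx": 0,"ty": 0,"tz": 0,"twist": 0},{"tx": 0,"ty": 0,"tz": 0,"twist": 0},{"tx": 0,"ty": 0,"tz": 0,"twist": 0}]'

```text
clock: 13.75
position: [0.5717, 0.1879, 0.0373]
ee_rot: [2.433, 1.987, 0.0]
force: [-0.1, 0.1, -1.4]
width: 0.236
gripper_force: 45.0
```

The load has dropped by about the block's weight, so the block is off the slice. I'll draw out along -x.

move_arm --motion '[{"tx": -0.004,"ty": 0,"tz": 0,"twist": 0},{"tx": -0.008,"ty": 0,"tz": 0,"twist": 0},{"tx": -0.01,"ty": 0,"tz": 0,"twist": 0},{"tx": -0.01,"ty": 0,"tz": 0,"twist": 0},{"tx": -0.01,"ty": 0,"tz": 0,"twist": 0},{"tx": -0.01,"ty": 0,"tz": 0,"twist": 0}]'

```text
clock: 14.35
position: [0.561, 0.1357, 0.0373]
ee_rot: [2.434, 1.987, 0.0]
force: [-0.0, -0.2, -1.6]
width: 0.239
gripper_force: 45.0
```

move_arm --motion '[{"tx": -0.012,"ty": 0,"tz": 0,"twist": 0},{"tx": -0.014,"ty": 0,"tz": 0,"twist": 0},{"tx": -0.016,"ty": 0,"tz": 0,"twist": 0},{"tx": -0.018,"ty": 0,"tz": 0,"twist": 0},{"tx": -0.02,"ty": 0,"tz": 0,"twist": 0},{"tx": -0.02,"ty": 0,"tz": 0,"twist": 0},{"tx": -0.02,"ty": 0,"tz": 0,"twist": 0},{"tx": -0.012,"ty": 0,"tz": 0,"twist": 0},{"tx": -0.006,"ty": 0,"tz": 0,"twist": 0},{"tx": 0,"ty": 0,"tz": 0,"twist": 0},{"tx": 0,"ty": 0,"tz": 0,"twist": 0}]'

```text
clock: 15.45
position: [0.5338, 0.0025, 0.0371]
ee_rot: [-2.432, -1.988, -0.001]
force: [0.0, -0.5, -2.2]
width: 0.236
gripper_force: 45.0
```

```bash
python3 - <<'E'
from go import *
tell([.55,.0,.01],78.5)
im=arm.get_image('top'); ims=arm.get_image('side')
a=cv2.resize(im[100:190,110:230],None,fx=3.3,fy=3.3,interpolation=2);b=cv2.resize(ims[70:199,170:335],None,fx=2.3,fy=2.3,interpolation=2)
h=min(len(a),len(b)); cv2.imwrite('pics/g.png',np.hstack([a[:h],b[:h]])[:,:,::-1])
E
```

```text
clock 15.45 pos [0.5338 0.0025 0.0371] yaw 78.53 F [ 0.  -0.5 -2.2] w 0.236 gf 45.0 j [-0.63  0.64  0.75  2.03 -0.66  0.73  0.34]
z axis [-0.     0.001 -1.   ] twist norm 0.0003 deg 0.03
shift after twist [0.0007 0.0163 0.0271] before twist [0.0007 0.0163 0.0271]
```

View pics/g.png

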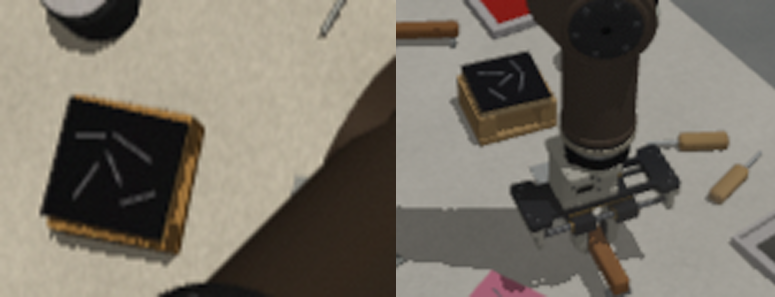

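The block sits on the stand with top corners at about (77,97), (197,124), (160,240) and (43,213) in the left panel. The slice has been drawn out. I'll check the placing, then lay the slice down 40 mm further from the pink block.

```bash
python3 - <<'E'
from fit import *
f=lambda a,s,o:(np.array(a)+.5)/s-.5+np.array(o)
P=p2w('top',f([(75,97),(197,122),(160,240),(43,213)],3.3,[110,100]),.064)
d=P[0]-P[1]; print(P.mean(0),np.degrees(np.arctan2(d[1],d[0])),[np.linalg.norm(P[i]-P[i-1]).round(3) for i in range(4)])
E
```

```text
[0.59284643 0.2965148  0.064     ] 76.6554753194975 [np.float64(0.099), np.float64(0.103), np.float64(0.101), np.float64(0.099)]
```

move_arm --motion '[{"tx": 0,"ty": 0.01,"tz": 0,"twist": 0},{"tx": -0.005,"ty": 0.015,"tz": 0,"twist": 0},{"tx": -0.005,"ty": 0.015,"tz": 0.004,"twist": 0},{"tx": 0,"ty": 0,"tz": 0.008,"twist": 0},{"tx": 0,"ty": 0,"tz": 0.006,"twist": 0},{"tx": 0,"ty": 0,"tz": 0.004,"twist": 0},{"tx": 0,"ty": 0,"tz": 0.003,"twist": 0},{"tx": 0,"ty": 0,"tz": 0.002,"twist": 0},{"tx": 0,"ty": 0,"tz": 0.001,"twist": 0},{"tx": 0,"ty": 0,"tz": 0,"twist": 0},{"tx": 0,"ty": 0,"tz": 0,"twist": 0}]'

```text
clock: 16.65
position: [0.5709, -0.016, 0.0094]
ee_rot: [2.433, 1.987, 0.0]
force: [0.5, 0.6, -1.0]
width: 0.234
gripper_force: 45.0
```

The block is 4 mm from the centre and square within 1–2°. I'll lower the last few mm while watching the force.

move_arm --motion '[{"tx": 0,"ty": 0,"tz": 0.001,"twist": 0},{"tx": 0,"ty": 0,"tz": 0.001,"twist": 0},{"tx": 0,"ty": 0,"tz": 0,"twist": 0}]'

```text
clock: 16.95
position: [0.5711, -0.016, 0.0081]
ee_rot: [-2.433, -1.987, -0.002]
force: [-3.4, 0.8, 10.5]
width: 0.237
gripper_force: 45.0
```

move_arm --motion '[{"tx": 0,"ty": 0,"tz": 0.001,"twist": 0},{"tx": 0,"ty": 0,"tz": 0,"twist": 0}]'

```text
clock: 17.15
position: [0.5711, -0.016, 0.008]
ee_rot: [-2.433, -1.987, -0.003]
force: [-7.6, 2.6, 24.5]
width: 0.234
gripper_force: 45.0
```

The slice is on the table. I'll back off the 2 mm over-press, open, and retreat straight up.

move_arm --motion '[{"tx": 0,"ty": 0,"tz": -0.0015,"twist": 0},{"tx": 0,"ty": 0,"tz": 0,"twist": 0}]'

```text
clock: 17.35
position: [0.5712, -0.0161, 0.0081]
ee_rot: [2.433, 1.987, 0.001]
force: [-2.2, -0.1, 9.7]
width: 0.235
gripper_force: 45.0
```

move_arm --motion '[{"tx": 0,"ty": 0,"tz": 0,"twist": 0},{"tx": 0,"ty": 0,"tz": 0,"twist": 0},{"tx": 0,"ty": 0,"tz": 0,"twist": 0},{"tx": 0,"ty": 0,"tz": 0,"twist": 0},{"tx": 0,"ty": 0,"tz": 0,"twist": 0},{"tx": 0,"ty": 0,"tz": 0,"twist": 0},{"tx": 0,"ty": 0,"tz": 0,"twist": 0},{"tx": 0,"ty": 0,"tz": 0,"twist": 0}]' --gripper -0.3

```text
clock: 18.15
position: [0.5709, -0.016, 0.0077]
ee_rot: [2.433, 1.987, 0.0]
force: [-0.4, 0.5, -0.2]
width: 0.648
gripper_force: 0.0
```

move_arm --motion '[{"tx": 0,"ty": 0,"tz": -0.01,"twist": 0},{"tx": 0,"ty": 0,"tz": -0.02,"twist": 0},{"tx": 0,"ty": 0,"tz": -0.03,"twist": 0},{"tx": 0,"ty": 0,"tz": -0.04,"twist": 0},{"tx": 0,"ty": 0,"tz": -0.04,"twist": 0},{"tx": 0,"ty": 0,"tz": -0.03,"twist": 0},{"tx": 0,"ty": 0,"tz": 0,"twist": 0},{"tx": 0,"ty": 0,"tz": 0,"twist": 0},{"tx": 0,"ty": 0,"tz": 0,"twist": 0}]'

```text
clock: 19.05
position: [0.5702, -0.0158, 0.1771]
ee_rot: [-2.432, -1.987, 0.001]
force: [0.0, -0.6, -0.6]
width: 0.651
gripper_force: 0.0
```

```bash
python3 - <<'E'
from go import *
tell([.55,.0,.01],78.5)
ims=arm.get_image('side')
cv2.imwrite('pics/h.png',cv2.resize(ims[60:300,150:400],None,fx=2.4,fy=2.4,interpolation=2)[:,:,::-1])
E
```

```text
clock 19.05 pos [ 0.5702 -0.0158  0.1771] yaw 78.49 F [ 0.  -0.6 -0.6] w 0.651 gf 0.0 j [-0.69  0.52  0.92  1.82 -0.47  1.04  0.21]
z axis [-0.001  0.    -1.   ] twist norm -0.0001 deg -0.01
shift after twist [ 0.0114 -0.0227  0.1671] before twist [ 0.0114 -0.0227  0.1671]
```

View pics/h.png

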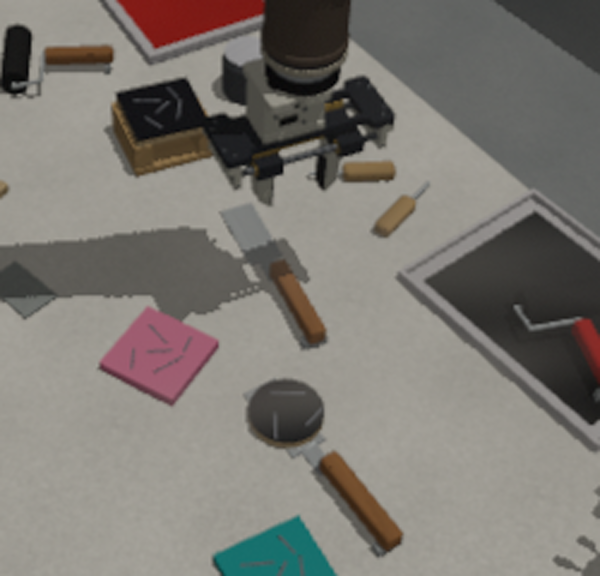

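The slice lies flat on the table around (275,275), well clear of the stand. The block is on the stand at (160,110), and the other slice is where it was.

```bash
python3 -c "
from cell import arm
print(arm.sign_off())"
```

```text
the job is handed in; nothing more can be done
None
```

I handed in the job at about 19 s: the square block lies on the stand about 4 mm off centre and 1–2° off square, the slice is flat on the table clear of the stand, and slice2 looks unmoved; the hand-in returned no verdict.

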